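Shut the relay module's lane in the kitting rack with its flip-over tag

ROBOT

A 6-joint arm with a two-finger parallel gripper is mounted at the origin on a cart in front of the work surface, level with it; the furniture and walls round the work are solid. World frame = base frame: x ahead of the robot, y to its left, z up, the work surface at z = 0. Lengths are in m, angles in degrees, forces in N, time in s.
With the tool pointing down it reaches from about 0.375 to 0.9 m from the base axis. Payload 3.1 kg.
Tool frame: the origin (TCP) lies at the very end of the fingers, on their centre line; the grasp point (between the pads) lies 19 mm behind it (grip_point_offset is the distance from the TCP to the grasp point, in m); y points along the fingers, x is the direction in which the jaws open and shut, and the axes are right-handed (so a half turn about y gives the same grasp; the last joint's range is limited). The gripper opens to 87 mm and grips with 3 to 60 N. Pads are 19 mm wide; open, the fingers measure 117 mm over their backs; the gripper's body (75 mm by 190 mm) begins 51 mm behind the grasp point.
Start: joints at [-80.071, 30.224, 82.088, -0, 67.689, -10.227], TCP at [0.215, -0.587, 0.223] pointing down, gripper open.
Joint ranges: [-176.69, 176.69], [-43.24, 126.21], [12.49, 139.97], [-82, 262], [0, 151.66], [-163.58, 163.58]. Speed limits (degrees/s): [159.86, 159.86, 180, 180, 180, 180].

INTERFACE

Orientations are given as a 3x3 rotation matrix whose columns are the frame's x, y, z axes.
In Python, from rig import * gives the robot as it stands.
- The arm moves only by the tool send_rows, never from a script. Its argument "moves" is text: rows parted by semicolons, each of 5 numbers parted by spaces: the finger opening in mm, from 0 to 87, then the shift along the tool's x, y, z in mm, then the turn about the tool's y in degrees. In form: fingers dx dy dz yaw; .... A call has 1 to 20 rows; each row shifts and turns the commanded pose from where the row before left it, along the tool's axes as they then stand; what a row does not reach is not made up. A row lasts 1/12 s, in which the tool goes at most 41.7 mm and 7.16 degrees, less where a joint would pass 70% of its speed; a pose out of reach is approached as far as the arm can. A call is refused whole if a number of a shift passes 41.7 or a number of a turn 7.16, either way. A call with a gripper value outside its range is refused whole. The fingers move at their own pace and stop on an object; the grip force is fixed at half the most. Time passes only in rows, so rows that do not move let the fingers close. It gives the time, the measured TCP pose, the force and the opening at its end, in the units of the state.
- read_state(): the state, without advancing time (a new reading comes with each control period).
- capture(name): name is "scene" or "side" or "wrist"; returns a dict with "image" (420x560x3 uint8, blue, green, red), "z_map" (420x560 float32, m along the optical axis (not along the pixel's ray), 0 where there is no reading), "mtx" (3x3 intrinsics, pixels), "origin" and "rotation" of the camera in the world; the wrist camera has in their place "tool_from_camera" (4x4, takes a point from camera to tool coordinates, whose origin is the TCP and whose axes are the tool frame's). Camera axes: x right, y up, looking along -z (the intrinsics and any distortion apply to the point x, -y, -z); pixel columns grow to the right and rows downward; lengths in m; the calibration is good to about 2 mm. A picture is of the moment at which its call begins: read the wrist's pose just before it.
- hand_in(): hands the job in, once; it reports no verdict.
Trained networks look in a picture, given as the dict that the camera call returned (one of the last four; its "shot" number tells which), for a name from the list of things; names that differ only in an ending like _2 or _b are one class to them, and where a whole thing is asked for, a point or a joint stands for the part that bears it (a point fixed in the world has none). Each returns a list of dicts, best first, with "p" (0 to 1); they miss things now and then, are a little off and sometimes report something else, mostly with a low value. They report only what shows in the picture. A call takes as long as a camera call. They do not tell look-alikes from the thing itself.
- search_frame(picture, name): "bbox" ([left, top, right, bottom] in pixels, round what is visible of it).
- masks_of(picture, name): "region" (420x560 bool, what is visible of it) and "bbox" ([left, top, right, bottom] in pixels, round what is visible of it).
- mark_of(picture, name): "pixel" ([row, column] in pixels: a listed point, or the origin of a listed thing).
The state is a dict: "time_s": time; "joint_positions": joint angles; "qvel": joint speeds; "tau": joint torques, N m; "position": TCP position; "tcp_rot": TCP orientation; "force": force on the tool from outside, world axes, zero at the start; "moment": the same for the moment, N m; "opening": opening from 0.0 (shut) to 1.0 (fully open).
Only numpy, scipy, OpenCV 4.12 (cv2) and the standard library are available. Lean on these libraries where they do the work, as an engineer would, in place of code of your own. Each camera call takes 0.05 s, during which the arm holds its last target. There are 200 camera calls.

TASK

In the kitting rack, slide the relay module back along its lane until it stands home against the back stop; push it with the fingertips, do not pick it up. Then, with a fingertip, flip the tag at the front of that lane right over its hinge until it lies flat in the lane in front of the module with its ring-marked face up. Leave the other two parts and their tags as they are.

Things in the scene. Friction and masses are not known exactly. Their poses are not given: they have to be found in the camera images.
- rack: grey metal kitting rack fixed to the bench, 116 x 192 mm, 91 mm high at the back; origin under its centre at bench height, x from the open front to the back stop, y to its left, z up; yaw within 0.3 rad of the robot's x. Lanes left, middle, right at y = +62, 0, -62 mm, 57 mm wide, floor at z = 55, divider tops at z = 69, front of the back stop at x = +52 mm; hollow under the lanes
- relay_module_mid (a point): centre of the relay module, a solid plastic block with a flat front, 48 mm long (along the lane), 32 mm wide, 26 mm high (low bumps on top), about 80 g; it stands loose on the floor of one of the lanes, near the lane's front end, long side along the lane. Home against the back stop its centre is at x = +28 mm in the rack's frame
- heat_sink_mid (a point): centre of the finned metal heat sink, 50 x 50 x 23 mm, loose in another lane
- insert_jar_mid (a point): centre of the small round jar with a screw lid, 44 mm in diameter, 50 mm high, loose in the third lane
- flap_left (a joint): angle of the left tag, a dark steel plate 48 mm wide, 3 mm thick, 47 mm from hinge to its rolled free edge (6 mm thick). 0: open, level, out of the rack's front towards the robot, plain face up, 60 mm of air beneath; 1.57: upright; 3.14: turned over, level in the lane, ring-marked face up, free edge 5 mm or more short of a part that is home (a part not home blocks it). Stiff: stays where left; 0.6 N at the edge moves it
- hinge_left (a point): centre of the left tag's hinge rod; 50 mm in front of the rack's centre (x = -50 mm in its frame), 63 mm above the bench; the tag's knuckles round the rod are 8 mm thick
- edge_left (a point): middle of the left tag's free edge, 44 mm from the hinge rod; moves with the tag
- flap_middle (a joint): angle of the middle tag, a dark steel plate 48 mm wide, 3 mm thick, 47 mm from hinge to its rolled free edge (6 mm thick). 0: open, level, out of the rack's front towards the robot, plain face up, 60 mm of air beneath; 1.57: upright; 3.14: turned over, level in the lane, ring-marked face up, free edge 5 mm or more short of a part that is home (a part not home blocks it). Stiff: stays where left; 0.6 N at the edge moves it
- hinge_middle (a point): centre of the middle tag's hinge rod; 50 mm in front of the rack's centre (x = -50 mm in its frame), 63 mm above the bench; the tag's knuckles round the rod are 8 mm thick
- edge_middle (a point): middle of the middle tag's free edge, 44 mm from the hinge rod; moves with the tag
- flap_right (a joint): angle of the right tag, a dark steel plate 48 mm wide, 3 mm thick, 47 mm from hinge to its rolled free edge (6 mm thick). 0: open, level, out of the rack's front towards the robot, plain face up, 60 mm of air beneath; 1.57: upright; 3.14: turned over, level in the lane, ring-marked face up, free edge 5 mm or more short of a part that is home (a part not home blocks it). Stiff: stays where left; 0.6 N at the edge moves it
- hinge_right (a point): centre of the right tag's hinge rod; 50 mm in front of the rack's centre (x = -50 mm in its frame), 63 mm above the bench; the tag's knuckles round the rod are 8 mm thick
- edge_right (a point): middle of the right tag's free edge, 44 mm from the hinge rod; moves with the tag
Mind the look-alikes: they are no part of the job. There is more than one size of the part that bears relay_module_mid; the job needs the largest.

How it is judged:
By the outcome, as a careful person would: the job done as asked, in the order asked, and still so for the second after the job is handed in, with the robot touching nothing.
It also fails if it takes over 58 s, if anything falls off the work surface, if the arm or the gripper's body presses on something with over 40 N, if the wrist force passes 120 N, or if a joint passes its speed limit or range.

## Working session

There is one attempt and no reset: what is moved stays moved. The work goes in short steps, Python scripts to look and compute and a tool call to move; the robot and the scene stay as the last step left them, time stands still between calls to the robot, and variables do not carry over. Pictures are saved under pics/ and viewed, about 8 in all and at most 12, crops included, and the job is handed in when it is done.

Besides the shell and the picture viewer there is one more tool, called after "Call:" as name(argument=value, ...) on one line, values as JSON. send_rows: Moves the arm, as the interface text tells. Its arguments: {"type":"object","properties":{"moves":{"type":"string"}},"required":["moves"]}

```bash
mkdir -p pics; ls
cat > h.py <<'E'
from rig import *
import numpy as np, cv2
def world(c,px,z=None):
    # px: (row,col) -> world using z_map
    r,co=px; K=np.array(c["mtx"]); d=c["z_map"][int(round(r)),int(round(co))] if z is None else z
    p=np.array([(co-K[0,2])/K[0,0]*d, -(r-K[1,2])/K[1,1]*d, -d])
    return np.array(c["rotation"])@p+np.array(c["origin"])
def cloud(c):
    K=np.array(c["mtx"]); d=c["z_map"]; r,co=np.mgrid[0:d.shape[0],0:d.shape[1]]
    p=np.stack([(co-K[0,2])/K[0,0]*d,-(r-K[1,2])/K[1,1]*d,-d],-1)
    return p@np.array(c["rotation"]).T+np.array(c["origin"])
E
python3 - <<'E'
from h import *
s=read_state(); print(s)
for n in ("scene","side"):
    c=capture(n); cv2.imwrite(f"pics/{n}0.png",c["image"]); print(n,{k:v for k,v in c.items() if k not in("image","z_map")})
    for t in ("relay_module_mid","heat_sink_mid","insert_jar_mid","hinge_left","hinge_middle","hinge_right","edge_left","edge_middle","edge_right"):
        m=mark_of(c,t)
        for q in m[:4]:
            if q["p"]>.2: print(t,round(q["p"],2),np.round(q["pixel"]),np.round(world(c,q["pixel"]),3))
    np.savez(f"/tmp/{n}0.npz",img=c["image"],cl=cloud(c),z=c["z_map"])
E
```

```text
pics
{'time_s': 0.0, 'joint_positions': array([-8.00711891e+01,  3.02783046e+01,  8.21567368e+01, -5.17739088e-04,
        6.76889707e+01, -1.02275273e+01]), 'qvel': array([ 0.08455625,  0.00340431,  0.02155011, -0.01406974,  0.01196461,
        0.00992329]), 'tau': array([-6.10675725e-04, -4.40043318e+01, -1.76591170e+01,  6.31235749e-02,
        5.82262699e-02, -1.49831048e-04]), 'position': array([ 0.21525836, -0.58597807,  0.22157678]), 'tcp_rot': array([[ 3.44585749e-01, -3.81433161e-04,  9.38754769e-01],
       [-9.38752427e-01,  2.13055982e-03,  3.44585755e-01],
       [-2.13150962e-03, -9.99997658e-01,  3.76089244e-04]]), 'force': array([ 0.27760498, -0.32019814,  1.06109846]), 'moment': array([-0.00468414,  0.01136194, -0.0163774 ]), 'opening': 1.00240470122488}
scene {'mtx': array([[415.25445271,   0.        , 280.23129777],
       [  0.        , 415.25445271, 212.70875217],
       [  0.        ,   0.        ,   1.        ]]), 'origin': array([0.28046427, 0.59043945, 0.69007099]), 'rotation': array([[-0.8747098 ,  0.35705746, -0.32770831],
       [-0.48447127, -0.62598696, 
[... 891 characters left out ...]
47778, -0.85669076],
       [-0.0022047 ,  0.922151  ,  0.38682382]]), 'shot': 2}
relay_module_mid 0.92 [289. 263.] [ 0.46  -0.062  0.016]
relay_module_mid 0.64 [224. 310.] [0.578 0.018 0.076]
relay_module_mid 0.55 [287. 318.] [ 0.542 -0.095  0.018]
relay_module_mid 0.37 [230. 287.] [0.54  0.033 0.064]
heat_sink_mid 0.51 [201. 288.] [0.565 0.092 0.095]
insert_jar_mid 0.63 [206. 301.] [0.583 0.072 0.088]
hinge_left 0.93 [203. 269.] [0.553 0.169 0.064]
hinge_middle 0.56 [214. 278.] [0.551 0.108 0.063]
hinge_right 0.86 [233. 289.] [0.537 0.017 0.066]
edge_left 0.79 [208. 251.] [0.508 0.149 0.067]
edge_middle 0.51 [221. 255.] [ 0.542  0.235 -0.002]
edge_right 0.66 [230. 265.] [0.5   0.041 0.067]
```

Run:
```python
import numpy as np,cv2
a=np.load("/tmp/scene0.npz");b=np.load("/tmp/side0.npz")
A=cv2.resize(a["img"][150:310,180:380],(800,640))
B=cv2.resize(b["img"][150:320,200:400],(800,680))
cv2.imwrite("pics/a.png",cv2.resize(np.hstack([A[:640],B[:640]]),(800,320)))
cv2.imwrite("pics/sc.png",cv2.resize(A,(750,600)))
```

```text
(no output)
```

View pics/side0.png

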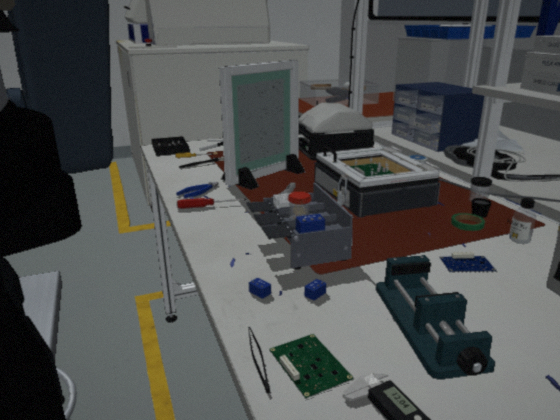

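View pics/sc.png

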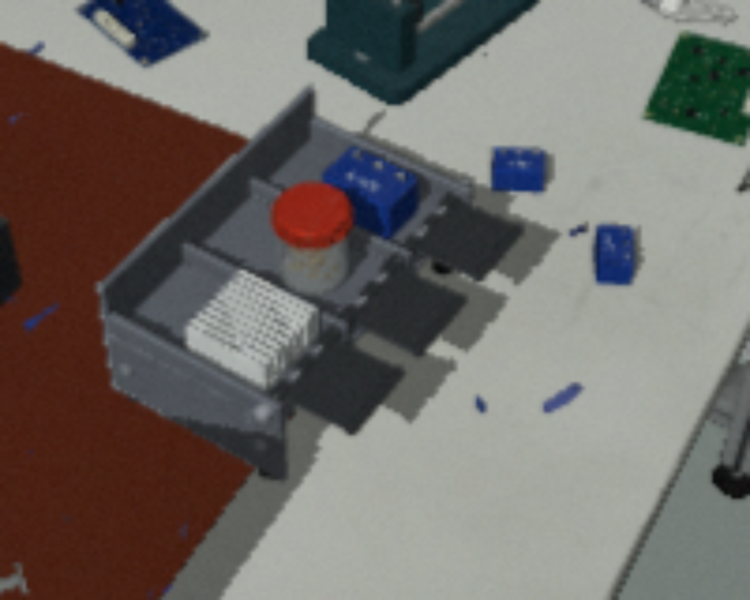

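The module is the blue block in the right lane: crop (375,190), scene px ≈(198,279), side px ≈(224,310). The look-alikes are the two smaller blue blocks on the bench, at side px (289,263) and (287,318). In the other lanes, the jar is in the middle and the heat sink in the left. All three tags are open. Next I fit the rack pose to the depth clouds.

```bash
cat >> h.py <<'E'
from scipy.optimize import differential_evolution
def model(x,y):
    z=np.full(x.shape,np.nan)
    yl=y-62e-3*np.clip(np.round(y/62e-3),-1,1)
    ins=(np.abs(x)<.058)&(np.abs(y)<.096)
    z[ins]=.055
    z[ins&((np.abs(yl)>.0285))]=.069
    z[(x>-.097)&(x<-.050)&(np.abs(yl)<.024)]=.0645
    z[(np.abs(x+.05)<.004)&(np.abs(yl)<.024)]=.067
    z[ins&(x>.052)]=.091
    return z
def torack(p,q):
    d=p[:,:2]-q[:2]; c,s=np.cos(q[2]),np.sin(q[2])
    return d[:,0]*c+d[:,1]*s,-d[:,0]*s+d[:,1]*c
def toworld(x,y,q):
    c,s=np.cos(q[2]),np.sin(q[2]); return np.array([q[0]+c*x-s*y,q[1]+s*x+c*y])
def fit(P,b=((.55,.64),(.05,.14),(-.3,.3))):
    P=P[(P[:,2]>.045)&(P[:,2]<.1)]
    def cost(q):
        x,y=torack(P,q); e=np.abs(model(x,y)-P[:,2]); e[np.isnan(e)]=.012
        return np.minimum(e,.012).mean()
    r=differential_evolution(cost,b,seed=1,popsize=25,maxiter=80,tol=1e-8); return r.x,r.fun,len(P)
E
python3 - <<'E'
from h import *
C=[np.load(f"/tmp/{n}0.npz")["cl"].reshape(-1,3) for n in("scene","side")]
box=lambda P:P[(P[:,0]>.4)&(P[:,0]<.75)&(P[:,1]>-.06)&(P[:,1]<.24)]
for P in C+[np.vstack(C)]:
    print(fit(box(P)))
P=box(np.vstack(C)); q=fit(P)[0]
x,y=torack(P,q)
print("panel etc z>.12", [ (np.round(v.min(0),2),np.round(v.max(0),2)) for v in [np.vstack(C)[(np.vstack(C)[:,2]>.11)&(np.vstack(C)[:,0]<.8)&(np.vstack(C)[:,0]>.2)&(abs(np.vstack(C)[:,1])<.5)&(np.vstack(C)[:,2]<.5)]]])
# module extents
for n,P in zip(("scene","side"),C):
    P=box(P);x,y=torack(P,q);m=(P[:,2]>.0775)&(P[:,2]<.09)&(np.abs(y+.062)<.027)&(x<.045)
    print(n,np.percentile(x[m],[1,5,50,95,99]),np.percentile(y[m],[1,5,50,95,99]),np.median(P[m,2]),m.sum())
E
```

```text
(array([ 0.59800434,  0.09393808, -0.06862754]), np.float64(0.006017291762605986), 5622)
(array([ 0.59755309,  0.08498301, -0.0776468 ]), np.float64(0.007296524806086971), 4195)
(array([ 0.59782484,  0.09348691, -0.07101384]), np.float64(0.006833932004010631), 9817)
panel etc z>.12 [(array([ 0.2 , -0.5 ,  0.11]), array([0.78, 0.5 , 0.5 ]))]
scene [-0.03363363 -0.03253765 -0.01171836  0.01083718  0.01277933] [-0.07503764 -0.07368786 -0.05826976 -0.04492502 -0.04253626] 0.08141203169495881 254
side [-0.0334164  -0.03217694 -0.01091046  0.01076403  0.01321011] [-0.07891666 -0.07724346 -0.06730968 -0.04861832 -0.04650815] 0.08025833477969746 212
```

Call:
send_rows(moves="40 0 -8 0 6; 40 0 -8 0 6; 40 0 -8 0 6; 40 0 -8 0 6; 0 -20 -5 5 0; 0 -36 -5 14 0; 0 -36 -5 14 0; 0 -36 -5 14 0; 0 -36 -5 14 0; 0 -36 -5 14 0; 0 -36 -5 14 0; 0 -36 -5 14 0; 0 -36 -5 14 0; 0 -36 0 14 0; 0 -36 0 14 0; 0 -36 0 14 0; 0 -36 0 14 0; 0 -36 0 14 0; 0 -36 0 14 0; 0 -36 0 14 0")

```text
time_s: 2.67
position: [0.4679, -0.0405, 0.2999]
tcp_rot: [[-0.067, 0.001, 0.998], [-0.998, -0.0, -0.067], [0.0, -1.0, 0.001]]
force: [0.7, -0.7, 0.9]
opening: 0.007
```

Call:
send_rows(moves="0 -36 0 14 0; 0 -36 0 14 0; 0 -20 0 8 0; 0 0 0 0 0; 0 0 0 0 0")

```text
time_s: 3.08
position: [0.5095, 0.0479, 0.2994]
tcp_rot: [[-0.064, -0.0, 0.998], [-0.998, -0.001, -0.064], [0.001, -1.0, -0.0]]
force: [-0.1, 0.3, -1.0]
opening: 0.003
```

```bash
cat >> h.py <<'E'
def wristcap():
    s=read_state(); c=capture("wrist"); T=np.array(c["tool_from_camera"]); R=np.array(s["tcp_rot"])
    c["rotation"]=R@T[:3,:3]; c["origin"]=R@T[:3,3]+s["position"]; return s,c
E
python3 - <<'E'
from h import *
s,c=wristcap(); print(s["time_s"],s["position"],np.round(s["tcp_rot"],3),s["joint_positions"],s["force"],s["opening"]); print(c["tool_from_camera"],c["origin"])
cv2.imwrite("pics/w1.png",c["image"]); P=cloud(c).reshape(-1,3); np.savez("/tmp/w1.npz",P=P)
print(fit(P));
E
```

```text
3.0833 [0.50953561 0.04792122 0.29941544] [[-0.064 -0.     0.998]
 [-0.998 -0.001 -0.064]
 [ 0.001 -1.    -0.   ]] [-7.13363585e+00  1.63238947e+01  9.23689890e+01 -3.43621574e-02
  7.13251957e+01  8.65535001e+01] [-0.08094257  0.27737195 -0.97749578] 0.0032662478251379483
[[ 9.99999509e-01 -9.18690073e-04  3.70223702e-04  1.18040236e-03]
 [ 6.15071252e-04  2.82991116e-01 -9.59122333e-01 -1.61856776e-01]
 [ 7.76366148e-04  9.59122090e-01  2.82991542e-01  7.76251896e-02]
 [ 0.00000000e+00  0.00000000e+00  0.00000000e+00  1.00000000e+00]] [0.58698748 0.04185109 0.46124572]
(array([ 0.59856529,  0.09042464, -0.07050494]), np.float64(0.004562954740995946), 24879)
```

View pics/w1.png

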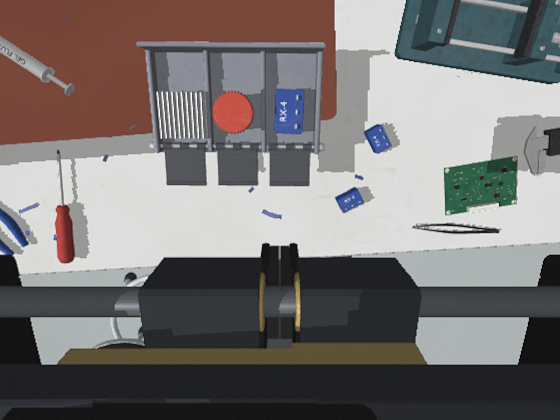

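Same layout from above: the module (RX-4) at px (289,110) in the right lane, its tag at (290,167), and two smaller blue look-alikes loose at (377,138) and (349,200).

Run:
```python
from h import *
P=np.load("/tmp/w1.npz")["P"]; q=np.array([.5986,.0904,-.0705])
x,y=torack(P,q)
f=lambda m:print(np.round(np.percentile(x[m],[1,5,50,95,99]),4),np.round(np.percentile(y[m],[1,5,50,95,99]),4),np.median(P[m,2]),m.sum())
f((P[:,2]>.0775)&(P[:,2]<.09)&(np.abs(y+.062)<.027)&(x<.045))
for k in(-1,0,1): f((P[:,2]>.059)&(P[:,2]<.07)&(np.abs(y-.062*k)<.03)&(x<-.055)&(x>-.12))
f((P[:,2]>.085)&(P[:,2]<.097)&(np.abs(y)<.12)&(x>.04)&(x<.09))
s=read_state();R=s["tcp_rot"]
for t in [(-.058,-.062,.12),(-.058,-.062,.072),(-.006,-.062,.072)]:
    w=np.r_[toworld(t[0],t[1],q),t[2]]; print(t,w,np.round(R.T@(w-s["position"])*1e3,1))
print(np.degrees(np.arctan2(R[1,2],R[0,2])),np.degrees(q[2]))
```

```text
[-0.0326 -0.0306 -0.0092  0.0105  0.0125] [-0.0749 -0.0736 -0.0599 -0.0458 -0.0446] 0.08059184101485514 1244
[-0.0959 -0.0943 -0.0754 -0.0567 -0.0554] [-0.0855 -0.0835 -0.0623 -0.04   -0.0387] 0.06518678394240451 1397
[-0.0954 -0.0938 -0.0751 -0.0571 -0.0558] [-0.0232 -0.0213 -0.0001  0.0215  0.0234] 0.06444455414979394 1355
[-0.0955 -0.0939 -0.0751 -0.0564 -0.0552] [0.0382 0.0402 0.0619 0.0836 0.0857] 0.06533624394415047 1412
[0.052  0.0521 0.0541 0.0568 0.0571] [-0.0931 -0.0859  0.0003  0.085   0.0932] 0.09033018652202207 1153
(-0.058, -0.062, 0.12) [0.5363767  0.03263963 0.12      ] [ 12.4 179.4  28.2]
(-0.058, -0.062, 0.072) [0.5363767  0.03263963 0.072     ] [ 12.4 227.4  28.2]
(-0.006, -0.062, 0.072) [0.58824752 0.02897666 0.072     ] [ 12.7 227.4  80.2]
-3.7750742949977543 -4.0393524556723035
```

Call:
send_rows(moves="0 10.5 10 20 0; 0 0 30 6 0; 0 0 30 0 0; 0 0 30 0 0; 0 0 30 0 0; 0 0 30 0 0; 0 0 25 0 0; 0 0 15 0 0; 0 0 10 0 0; 0 0 6 0 0; 0 0 6 0 0; 0 0 5 0 0; 0 0 0 0 0; 0 0 0 0 0")

```text
time_s: 4.3
position: [0.5351, 0.0347, 0.0731]
tcp_rot: [[-0.067, 0.001, 0.998], [-0.998, -0.0, -0.067], [0.0, -1.0, 0.001]]
force: [0.4, -0.6, 0.8]
opening: 0.007
```

```bash
cat > st.py <<'E'
from h import *
q=np.array([.5986,.0904,-.0705])
s=read_state(); p=s["position"]; x,y=torack(p[None],q); print("t",s["time_s"],"rack",np.round([x[0]*1e3,y[0]*1e3,p[2]*1e3],1),"F",np.round(s["force"],1))
E
python3 st.py
```

```text
t 4.3 rack [-59.4 -60.1  73.1] F [ 0.4 -0.6  0.8]
```

Call:
send_rows(moves="0 0 0 8 0; 0 0 0 4 0; 0 0 0 3 0; 0 0 0 3 0; 0 0 0 3 0; 0 0 0 3 0; 0 0 0 3 0; 0 0 0 3 0; 0 0 0 3 0; 0 0 0 3 0; 0 0 0 3 0; 0 0 0 3 0; 0 0 0 2 0; 0 0 0 2 0; 0 0 0 2 0; 0 0 0 1 0; 0 0 0 0 0")

```text
time_s: 5.72
position: [0.5842, 0.0315, 0.0725]
tcp_rot: [[-0.067, 0.001, 0.998], [-0.998, -0.0, -0.067], [0.0, -1.0, 0.001]]
force: [-0.1, 0.4, -0.1]
opening: 0.002
```

```bash
python3 st.py
python3 - <<'E'
from h import *
q=np.array([.5986,.0904,-.0705])
s,c=wristcap(); P=cloud(c).reshape(-1,3); x,y=torack(P,q)
m=(P[:,2]>.0775)&(P[:,2]<.09)&(np.abs(y+.062)<.027)&(x<.051)&(x>-.05)
print(np.round(np.percentile(x[m],[1,5,50,95,99]),4),np.round(np.percentile(y[m],[1,5,50,95,99]),4),m.sum())
cv2.imwrite("pics/w2.png",c["image"])
E
```

```text
t 5.7167 rack [-10.2 -59.8  72.5] F [-0.1  0.4 -0.1]
[-0.0008  0.0009  0.0254  0.0464  0.0482] [-0.074  -0.0727 -0.0593 -0.0454 -0.0441] 6452
```

Call:
send_rows(moves="0 0 0 1 0; 0 0 0 1 0; 0 0 0 1 0; 0 0 0 1 0; 0 0 0 0.5 0; 0 0 0 0 0")

```text
time_s: 6.27
position: [0.5871, 0.0314, 0.0725]
tcp_rot: [[-0.067, -0.002, 0.998], [-0.998, 0.0, -0.067], [-0.0, -1.0, -0.002]]
force: [-4.1, -0.1, 2.8]
opening: 0.005
```

Call:
send_rows(moves="0 0 0 0.5 0; 0 0 0 0.5 0; 0 0 0 0 0; 0 0 0 0 0")

```text
time_s: 6.6
position: [0.5871, 0.0314, 0.0724]
tcp_rot: [[-0.067, -0.004, 0.998], [-0.998, 0.0, -0.067], [-0.0, -1.0, -0.004]]
force: [-5.3, -0.5, 3.7]
opening: 0.004
```

```bash
cat > mod.py <<'E'
from h import *
q=np.array([.5986,.0904,-.0705])
s,c=wristcap(); P=cloud(c).reshape(-1,3); x,y=torack(P,q)
m=(P[:,2]>.0775)&(P[:,2]<.09)&(np.abs(y+.062)<.027)&(x<.051)&(x>-.05)
print("module",np.round(np.percentile(x[m],[1,5,50,95,99]),4),np.round(np.percentile(y[m],[1,5,50,95,99]),4),m.sum())
E
python3 st.py; python3 mod.py
```

```text
t 6.6 rack [ -7.3 -59.7  72.4] F [-5.3 -0.5  3.7]
module [0.0021 0.0038 0.0275 0.0483 0.05  ] [-0.074  -0.0727 -0.0592 -0.0454 -0.044 ] 6339
```

Call:
send_rows(moves="0 0 0 -2 0; 0 0 0 -4 0; 0 0 -15 -4 0; 0 0 -30 0 0; 0 0 -25 -20 0; 0 2 0 -30 0; 0 0 0 -30 0; 0 0 0 -21 0; 0 0 0 0 0; 0 0 20 0 0; 0 0 25 0 0; 0 0 25 0 0; 0 0 15 0 0; 0 0 7 0 0; 0 0 0 0 0; 0 0 0 0 0")

```text
time_s: 7.98
position: [0.4795, 0.0364, 0.0506]
tcp_rot: [[-0.067, 0.002, 0.998], [-0.998, -0.0, -0.067], [0.0, -1.0, 0.002]]
force: [0.3, -0.2, -0.2]
opening: 0.005
```

```bash
python3 st.py; python3 mod.py
```

```text
t 7.9833 rack [-115.   -62.3   50.6] F [ 0.3 -0.2 -0.2]Traceback (most recent call last):
  File "mod.py", line 5, in <module>
    print("module",np.round(np.percentile(x[m],[1,5,50,95,99]),4),np.round(np.percentile(y[m],[1,5,50,95,99]),4),m.sum())
                            ~~~~~~~~~~~~~^^^^^^^^^^^^^^^^^^^^^
    return _quantile_unchecked(
        a, q, axis, out, overwrite_input, method, keepdims, weights)
    return _ureduce(a,
                    func=_quantile_ureduce_func,
    ...<5 lines>...
                    overwrite_input=overwrite_input,
                    method=method)
    r = func(a, **kwargs)
    result = _quantile(arr,
                       quantiles=q,
    ...<2 lines>...
                       out=out,
                       weights=wgt)
    slices_having_nans = np.isnan(arr[-1, ...])
                                  ~~~^^^^^^^^^
IndexError: index -1 is out of bounds for axis 0 with size 0
```

Call:
send_rows(moves="0 0 0 3 0; 0 0 0 2 0; 0 0 0 1 0; 0 0 0 1 0; 0 0 0 1 0; 0 0 0 0 0")

```text
time_s: 8.53
position: [0.4862, 0.0361, 0.0507]
tcp_rot: [[-0.067, -0.0, 0.998], [-0.998, 0.0, -0.067], [-0.0, -1.0, -0.0]]
force: [0.4, -0.3, 0.7]
opening: 0.004
```

```bash
python3 st.py
python3 - <<'E'
from h import *
for n in("scene","side"):
    c=capture(n); np.savez(f"/tmp/{n}1.npz",img=c["image"]); 
    im=c["image"][130:280,190:390] if n=="side" else c["image"][150:310,180:380]
    cv2.imwrite(f"pics/{n}1.png",cv2.resize(im,(800,600),interpolation=cv2.INTER_CUBIC))
    P=cloud(c).reshape(-1,3); q=np.array([.5986,.0904,-.0705]); x,y=torack(P,q)
    m=(P[:,2]>.0775)&(P[:,2]<.09)&(np.abs(y+.062)<.027)&(x<.051)&(x>-.05)
    if m.sum(): print(n,np.round(np.percentile(x[m],[1,5,50,95,99]),4),m.sum())
E
```

```text
t 8.5333 rack [-108.3  -62.1   50.7] F [ 0.4 -0.3  0.7]
scene [0.0035 0.0052 0.0264 0.0493 0.0508] 249
side [0.0035 0.0049 0.0274 0.0505 0.0509] 221
```

View pics/side1.png

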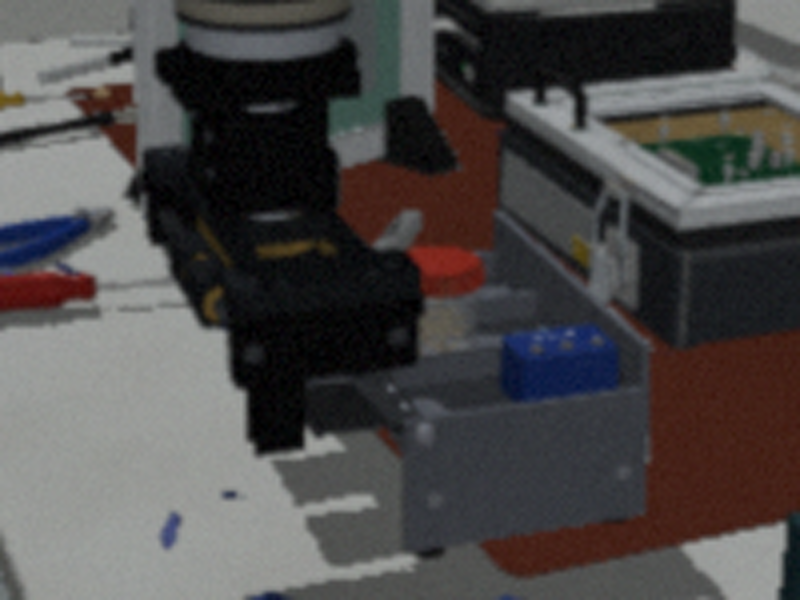

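The module stands against the back stop (blue block at px (560,362)), and the closed fingers at (275,420) are right at the tag's free edge. I'll keep moving in until they touch.

Call:
send_rows(moves="0 0 0 1 0; 0 0 0 1 0; 0 0 0 0 0")

```text
time_s: 8.88
position: [0.4864, 0.0361, 0.0502]
tcp_rot: [[-0.067, -0.004, 0.998], [-0.998, 0.0, -0.067], [-0.0, -1.0, -0.004]]
force: [-3.6, -0.2, 0.8]
opening: 0.009
```

Call:
send_rows(moves="0 0 0 1 0; 0 0 0 1 0; 0 0 0 0 0")

```text
time_s: 9.13
position: [0.4864, 0.0362, 0.0498]
tcp_rot: [[-0.067, -0.008, 0.998], [-0.998, 0.001, -0.067], [-0.0, -1.0, -0.008]]
force: [-6.3, -0.3, 0.1]
opening: 0.004
```

Call:
send_rows(moves="0 0 -1 0.5 0; 0 0 -2 0.3 0; 0 0 -2 0.3 0; 0 0 -2 0.4 0; 0 0 -2 0.5 0; 0 0 -2 0.6 0; 0 0 0 0 0")

```text
time_s: 9.72
position: [0.488, 0.0361, 0.061]
tcp_rot: [[-0.066, -0.01, 0.998], [-0.998, 0.001, -0.066], [-0.0, -1.0, -0.01]]
force: [-8.6, -0.3, 1.7]
opening: 0.007
```

```bash
cat > flap.py <<'E'
from h import *
import sys
q=np.array([.5986,.0904,-.0705])
for n in ("scene","side"):
    c=capture(n); P=cloud(c).reshape(-1,3); x,y=torack(P,q)
    m=(np.abs(y+.062)<.026)&(np.abs(y+.062)>.016)&(x<-.052)&(x>-.1)&(P[:,2]>.055)&(P[:,2]<.12)
    if m.sum()>8:
        th=np.degrees(np.arctan2(P[m,2]-.0645,-.05-x[m])); print(n,m.sum(),"angle from plane fit",np.degrees(np.arctan(np.polyfit(-x[m],P[m,2],1)[0])),"max z",np.percentile(P[m,2],[50,95]))
    if len(sys.argv)>1:
        im=c["image"][130:280,190:390] if n=="side" else c["image"][150:310,180:380]
        cv2.imwrite(f"pics/{n}{sys.argv[1]}.png",cv2.resize(im,(800,600),interpolation=cv2.INTER_CUBIC))
E
python3 st.py; python3 flap.py 2
```

```text
t 9.7167 rack [-106.5  -62.    61. ] F [-8.6 -0.3  1.7]
side 98 angle from plane fit 14.487606124522587 max z [0.06980565 0.07556348]
```

Call:
send_rows(moves="0 0 -2.7 0.9 0; 0 0 -2.7 0.9 0; 0 0 -2.6 1.2 0; 0 0 -2.6 1.3 0; 0 0 -2.4 1.6 0; 0 0 -2.4 1.6 0; 0 0 -2.2 1.9 0; 0 0 -2.1 1.9 0; 0 0 -1.9 2.1 0; 0 0 -1.9 2.2 0; 0 0 -1.6 2.4 0; 0 0 -1.6 2.4 0; 0 0 0 0 0")

```text
time_s: 10.9
position: [0.5154, 0.034, 0.0888]
tcp_rot: [[-0.067, 0.004, 0.998], [-0.998, -0.0, -0.067], [0.0, -1.0, 0.004]]
force: [-0.9, -0.0, 0.1]
opening: 0.007
```

```bash
python3 st.py; python3 flap.py 3
```

```text
t 10.9 rack [-79.  -62.1  88.8] F [-0.9 -0.   0.1]
scene 20 angle from plane fit 53.756421166649865 max z [0.06424538 0.08073843]
side 66 angle from plane fit 71.8544758215212 max z [0.08518774 0.10604485]
```

View pics/side3.png

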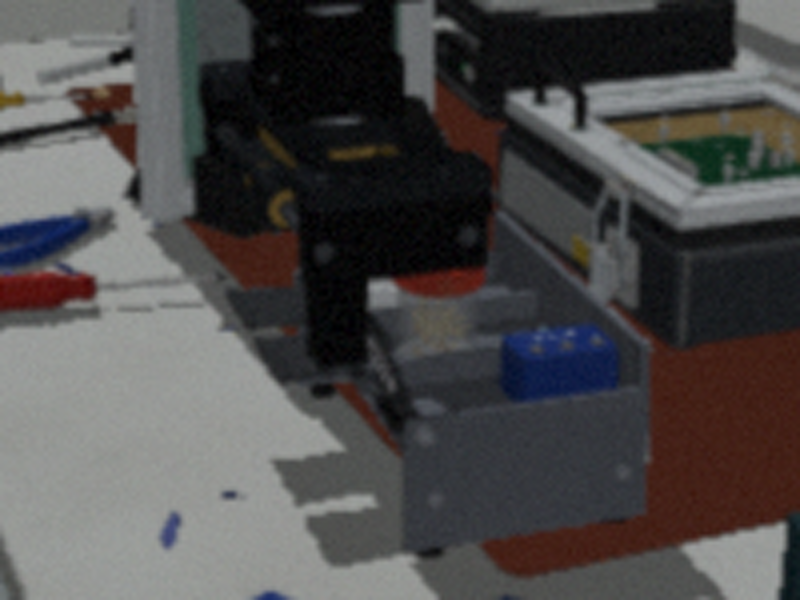

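The tag is up at about 65–70°: the finger tip is at px (335,355), and the module hasn't moved. Next I carry it over the top.

Call:
send_rows(moves="0 0 -2 3 0; 0 0 -3 3 0; 0 0 -3 3 0; 0 0 -2 3.5 0; 0 0 -1 4 0; 0 0 0.3 3.5 0; 0 0 0.3 3.2 0; 0 0 0.3 3.2 0; 0 0 1 3 0; 0 0 1.1 3 0; 0 0 1.2 3 0; 0 0 1.8 2.6 0; 0 0 1.9 2.6 0; 0 0 1.9 2.6 0; 0 0 2.4 2 0; 0 0 2.5 2 0; 0 0 2.5 2 0; 0 0 0 0 0")

```text
time_s: 12.5
position: [0.5625, 0.0309, 0.0815]
tcp_rot: [[-0.067, -0.0, 0.998], [-0.998, 0.0, -0.067], [-0.0, -1.0, -0.0]]
force: [-0.1, 0.1, -0.8]
opening: 0.007
```

```bash
python3 st.py; python3 flap.py 4
```

```text
t 12.5 rack [-31.8 -61.9  81.5] F [-0.1  0.1 -0.8]
scene 35 angle from plane fit -36.3732834540104 max z [0.06000509 0.06803807]
side 15 angle from plane fit -62.011761288056654 max z [0.06369347 0.06601766]
```

View pics/side4.png

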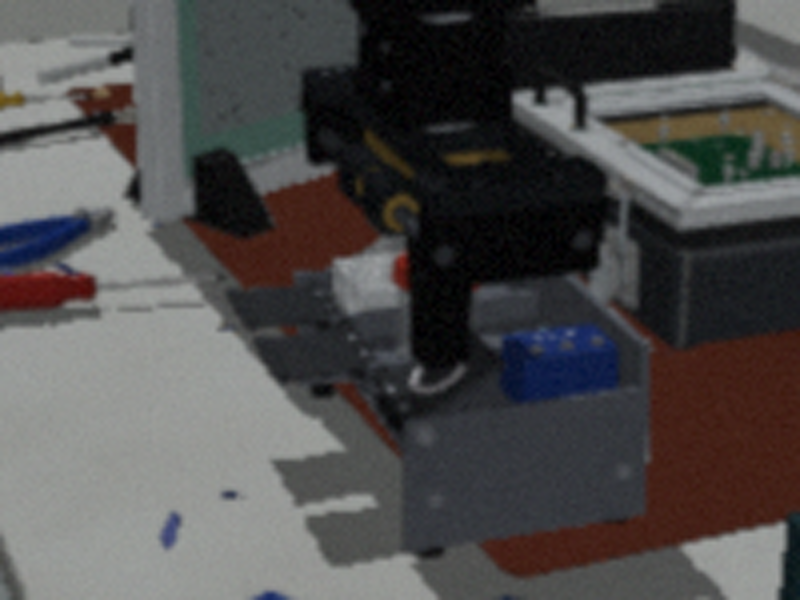

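The ring mark shows at px (437,378) and the tag is past vertical. Next I press it down flat.

Call:
send_rows(moves="0 0 2.5 2 0; 0 0 2.5 1.5 0; 0 0 2.5 1.5 0; 0 0 2.5 1 0; 0 0 2 0 0; 0 0 2 0 0; 0 0 1.5 0 0; 0 0 1.5 0 0; 0 0 1 0 0; 0 0 1 0 0; 0 0 0 0 0; 0 0 0 0 0")

```text
time_s: 13.6
position: [0.5686, 0.0305, 0.0647]
tcp_rot: [[-0.067, 0.001, 0.998], [-0.998, -0.0, -0.067], [0.0, -1.0, 0.001]]
force: [-1.6, 0.0, 10.5]
opening: 0.01
```

Call:
send_rows(moves="0 0 -3 0 0; 0 0 -10 0 0; 0 0 -25 0 0; 0 0 -35 -10 0; 0 0 -40 -20 0; 0 0 -40 -20 0; 0 0 -40 -10 0; 0 0 -20 0 0; 0 0 0 0 0; 0 0 0 0 0")

```text
time_s: 14.43
position: [0.5116, 0.0343, 0.2723]
tcp_rot: [[-0.067, 0.004, 0.998], [-0.998, -0.001, -0.067], [0.0, -1.0, 0.004]]
force: [-0.8, 0.1, 0.8]
opening: 0.005
```

```bash
python3 st.py; python3 mod.py
python3 - <<'E'
from h import *
q=np.array([.5986,.0904,-.0705])
s,c=wristcap(); P=cloud(c).reshape(-1,3); x,y=torack(P,q)
for k in(-1,0,1):
    for lo,hi in((-.046,-.004),(-.095,-.056)):
        m=(np.abs(y-.062*k)<.021)&(x>lo)&(x<hi)&(P[:,2]<.12); a=np.polyfit(x[m],P[m,2],1) if m.sum()>5 else [0,0]
        print(k,lo,m.sum(),"median z",np.median(P[m,2]),"slope deg",np.degrees(a[0]))
im=c["image"]; cv2.imwrite("pics/w3.png",cv2.resize(im[0:260,80:430],(780,580),interpolation=cv2.INTER_CUBIC))
E
```

```text
t 14.4333 rack [-82.9 -62.1 272.3] F [-0.8  0.1  0.8]
module [0.0052 0.0071 0.0286 0.0485 0.0503] [-0.0742 -0.073  -0.0594 -0.0449 -0.0438] 1555
-1 -0.046 1596 median z 0.06423018092055405 slope deg 0.7219635382866249
-1 -0.095 765 median z -0.0008909131043398077 slope deg 53.849275738113285
0 -0.046 1674 median z 0.10384349303104323 slope deg 83.87986797894207
0 -0.095 1372 median z 0.0643660124306017 slope deg 4.433339416277782
1 -0.046 1603 median z 0.07350410982620742 slope deg 13.059996552788256
1 -0.095 1592 median z 0.06515185464687834 slope deg 15.906447150397101
```

View pics/w3.png

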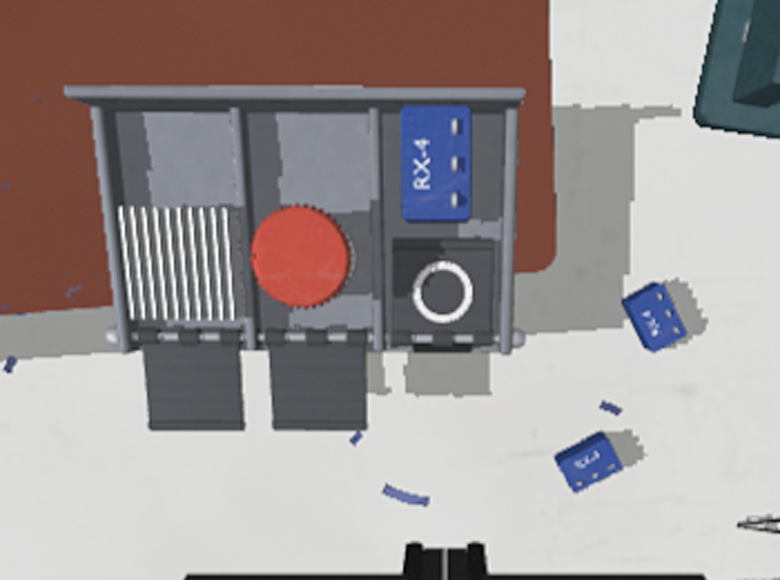

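The module (RX-4, px (436,163)) is against the back stop. Its tag lies flat with the ring up at (442,290), and the other two parts and tags are unchanged.

```bash
python3 -c "
from rig import *
print(hand_in())"
```

```text
the job is handed in; nothing more can be done
None
```

The relay module is home against the back stop, and its tag is turned over, lying flat in the lane in front of it with the ring-marked face up. I handed the job in at about 14.5 s.

- **Module:** I pushed the blue module (marked RX-4) back along the right lane with the closed fingertips until it stopped, with about 5 N against the stop. The last wrist depth check put its centre near x = +28 mm in the rack's frame.
- **Tag:** I raised the tag by friction on its free edge, carried it past upright and pressed it down with about 10 N. The last check showed the plate at z ≈ 64 mm, within 1° of level.
- **Other parts:** The heat sink, the jar and their open tags look unchanged, and the fingers were clear of everything.

**Checks that disagreed:**
- The first rack fits from the scene and side cameras differed by about 9 mm in y. I used the wrist-camera fit, which lay between them.
- One check of the module's position, taken while the arm was low in front of the rack, found no module points. The scene and side cameras, and a later wrist view, confirmed it was home.
- The slope check on the two untouched tags read 4° and 16°. I put this down to stray depth points, because their median heights and the final picture show them level and open.

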